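# Make up the cold, dark control carrier for a bilirubin run

### The arm

A 7-joint arm with a two-finger parallel gripper is mounted at the origin on a cart in front of the work surface, level with it; the furniture and walls round the work are solid. World frame = base frame: x ahead of the robot, y to its left, z up, the work surface at z = 0. Lengths are in m, angles in rad, forces in N, time in s.
With the tool pointing down it reaches from about 0.35 to 0.9 m from the base axis. Payload 8.1 kg.
Tool frame: the origin (TCP) lies where the fingers leave the gripper's body, on its centre line; the fingertips stand 66 mm ahead of it and the grasp point (between the pads) lies 47 mm ahead of it (arm.tip_reach is the distance from the TCP to the fingertips, in m); z points along the fingers, y is the direction in which the jaws open and shut (so a half turn about z gives the same grasp; the last joint's range is limited). The gripper opens to 92 mm and grips with 3 to 60 N. Pads are 19 mm wide; open, the fingers measure 130 mm over their backs; the gripper's body (75 mm by 190 mm) begins 47 mm behind the grasp point.
Start: joints at [-1.241, 0.434, 0.025, 1.573, -0.012, 1.134, -0.075], TCP at [0.262, 0.567, 0.292] pointing down, gripper open.
Joint ranges: [-2.62, 2.62], [-0.44, 2.09], [-1.27, 1.32], [0.08, 2.57], [-1.32, 4.46], [0.12, 2], [-2.74, 2.74]. Speed limits (rad/s): [2.22, 2.22, 3.01, 3.01, 3.14, 3.14, 3.14].

### API

Orientations are given as a rotation vector (axis times angle).
In Python, from cell import arm gives the robot as it stands.
- The arm moves only by the tool carry_out, never from a script. Its argument "plan" is a list of rows, each a list of 5 numbers: the shift along the world's x, y, z in cm, then the turn about the world's z in rad, then the finger opening in cm, from 0 to 9.18. In form: [[tx, ty, tz, spin, fingers], ...]. A call has 1 to 20 rows; each row is the pose to reach, as a shift and turn from the pose measured when the call began; what a row does not reach only later rows make up. A row lasts 1/10 s, in which the tool goes at most 50 mm and 8.59 degrees, less where a joint would pass 70% of its speed; a pose out of reach is approached as far as the arm can. A call with a gripper value outside its range is refused whole. The fingers move at their own pace and stop on an object; "squeeze" is the grip in N (left out, the last holds). Time passes only in rows, so rows that repeat a pose let the fingers close. It gives the time, the measured TCP pose, the force and the opening at its end, in the units of the state.
- arm.observe(): the state, without advancing time (a new reading comes with each control period).
- arm.get_image(name): name is "side" or "top"; returns (picture, depth): 480x640x3 uint8, red, green, blue; 480x640 float32, m along the optical axis (not along the pixel's ray), 0 where there is no reading.
- arm.get_calibration(name): a dict with "intrinsics" (3x3 intrinsics, pixels), "D" ([k1, k2, p1, p2, k3] as OpenCV has them; the pictures are not rectified), "rvec" (rotation vector, rad) and "tvec" (3), from world to camera coordinates, as OpenCV has them. Camera axes: x right, y down, z forward; pixel columns grow to the right and rows downward; lengths in m; the calibration is good to about 2 mm. A picture is of the moment at which its call begins. get_calibration takes no time and is no camera call.
- arm.sign_off(): hands the job in, once; it reports no verdict.
The state is a dict: "clock": time; "joints": joint angles; "dq": joint speeds; "joint_efforts": joint torques, N m; "position": TCP position; "ee_rot": TCP orientation; "force": force on the tool from outside, world axes, zero at the start; "ft_torque": the same for the moment, N m; "width": opening from 0.0 (shut) to 1.0 (fully open).
Only numpy, scipy, OpenCV 4.12 (cv2) and the standard library are available. Lean on these libraries where they do the work, as an engineer would, in place of code of your own. Each camera call takes 0.05 s, during which the arm holds its last target. There are 200 camera calls.

### The job

Make up the grey control carrier: stand the white cold pack in the narrow bay at one end, lay the low carton of test strips flat in the wide bay at the other end, and stand the two small control vials upright, side by side, in the middle bay between them, carrying both vials over together in one grasp. Then put the black light-proof hood down over the two vials so that it covers them and stands on the carrier's floor. Keep the vials upright and leave the other things on the bench where they are.

Things in the scene. Friction and masses are not known exactly. Their poses are not given: they have to be found in the camera images.
- carrier: Grey tray fixed to the bench at any yaw, 167 (x) x 94 (y) mm, walls 5 thick, 20 high; floor 5 mm above the bench. Origin: centre of its underside, z up. Two ribs along y (3 mm thick, tops 15 mm above the bench) part it into bays 84 mm long in y, all centred on y = 0: narrow bay 33 mm wide, centre x = -62; middle bay 57 mm wide, centre x = -14; wide bay 61 mm wide, centre x = +48 mm.
- cold_pack: White hard-shell cold pack: a slim block 20 mm thick (x), 56 long (y), 46 tall (z), rounded edges, grey bars on the broad faces, small grey plug on top; about 0.07 kg. It stands upright. Origin: centre of its underside. Grasp it from above across its 56 mm: beside the other things only its ends have finger room. Its length (y) lies along the bay (carrier's y).
- vial_1: One of two alike control vials: white, round, 27 mm in diameter, 52 tall, grey screw cap 22 mm in diameter on the top 17 mm; about 45 g. Origin: centre of its underside, z up. They stand side by side, centres 28 mm apart; gripped across both (55 mm) along the line of their centres they lift as a pair. In the middle bay this line lies along the carrier's y, as the hood is longer that way.
- vial_2: The other of the two alike control vials; same sizes and origin as vial_1, beside it at the start. The two are interchangeable.
- strip_carton: Low white test-strip carton, closed, 48 (x) x 63 (y) x 37 mm high (z), about 0.05 kg; the lower and flatter of the two cartons on the bench. Origin: centre of its underside, z up. Grasp it from above across its 63 mm; in the wide bay that side (y) lies along the bay, the carrier's y, where there is finger room.
- hood: Black light-proof hood, open underneath: outside 44 (x) x 71 (y) x 57 mm high, inside 39 x 66 and 54 high. On its roof a fin 13 mm thick (x), 46 long (y), from 57 to 74 mm above the lower edge: lift it by this from above, fingers closing along x. About 0.06 kg. Origin: centre of its lower edge, z up. Over the vials its long side (y) lies along the line of the pair.
- swab_carton: Bystander: taller, nearly cubic carton 61 x 57 x 53 mm, to be left alone. Origin: centre of its underside.
- dropper: Bystander: brown dropper bottle, 34 mm in diameter, 102 mm tall, to be left alone. Origin: centre of its underside.

How it is judged:
By the outcome, as a careful person would: the job done as asked, in the order asked, and still so for the second after the job is handed in, with the robot touching nothing.
It also fails if it takes over 96 s, if anything falls off the work surface, if the arm or the gripper's body presses on something with over 40 N, if the wrist force passes 120 N, or if a joint passes its speed limit or range.

## Working session

There is one attempt and no reset: what is moved stays moved. The work goes in short steps, Python scripts to look and compute and a tool call to move; the robot and the scene stay as the last step left them, time stands still between calls to the robot, and variables do not carry over. Pictures are saved under pics/ and viewed, about 12 in all and at most 16, crops included, and the job is handed in when it is done.

Besides the shell and the picture viewer there is one more tool, called after "Request:" as a command line: name --pt "numbers of a row" for each row, then --argument value for the rest. carry_out: Moves the arm, as the interface text tells. Its arguments: {"type":"object","properties":{"plan":{"type":"array"},"squeeze":{"type":"number"}},"required":["plan"]}

```bash
mkdir -p pics; ls; python3 - <<'E'
from cell import arm
import cv2,numpy as np
s=arm.observe();print(s)
for n in("top","side"):
    c=arm.get_calibration(n);print(n,c)
    p,d=arm.get_image(n);cv2.imwrite(f"pics/{n}0.png",p[...,::-1]);np.save(f"{n}0.npy",d)
E
```

```text
pics
{'clock': 0.0, 'joints': array([-1.24060983,  0.4352287 ,  0.02498937,  1.57412004, -0.01159006,
        1.13401931, -0.0751078 ]), 'dq': array([ 1.12197278e-03, -2.71714682e-04,  1.28209678e-03,  2.80036319e-04,
       -6.69434877e-05,  3.30825756e-04,  2.19664769e-06]), 'joint_efforts': array([ 3.04281617e-03, -6.67850375e+01,  9.87090357e-01, -3.14467156e+01,
       -6.02976093e-02,  4.27310925e-02,  1.58692537e-04]), 'position': array([0.26200313, 0.56696244, 0.29143267]), 'ee_rot': array([-6.74621313e-01, -3.06810972e+00,  2.54382576e-03]), 'force': array([ 0.70660606,  0.36983005, -0.49990221]), 'ft_torque': array([-0.00497463, -0.04051056, -0.00493635]), 'width': 1.0022262568921643}
top {'intrinsics': array([[537.00891533,   0.        , 316.72931731],
       [  0.        , 537.00891533, 234.60947502],
       [  0.        ,   0.        ,   1.        ]]), 'D': array([-0.13782668,  0.        ,  0.        ,  0.        ,  0.        ]), 'rvec': array([ 2.17150648, -2.17264019,  0.11696792]), 'tvec': array([0.37490406, 0.47643644, 0.84689365])}
side {'intrinsics': array([[451.63271994,   0.        , 322.40538709],
       [  0.        , 451.63271994, 235.38765377],
       [  0.        ,   0.        ,   1.        ]]), 'D': array([-0.01719034,  0.        ,  0.        ,  0.        ,  0.        ]), 'rvec': array([ 2.27583548, -0.13870528,  0.0537643 ]), 'tvec': array([-0.40374187,  0.30862056,  0.54523861])}
```

View pics/top0.png

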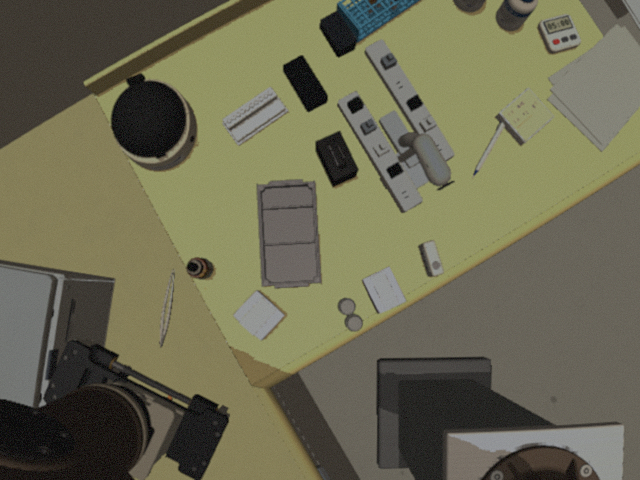

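View pics/side0.png

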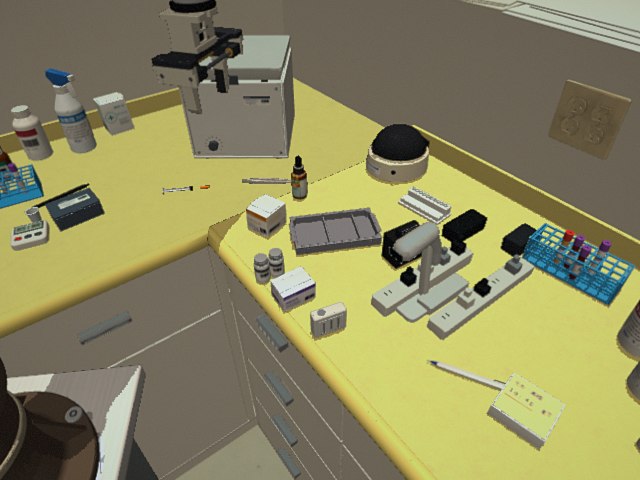

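The top image shows the carrier near (290,233) and the cold pack at (431,259). The vials are at (347,305)/(353,323), the strip carton at (384,290), the swab carton at (260,315) and the dropper at (198,268). The hood is probably at (337,158). Next I'll build an orthographic colour and height map.

```bash
cat > h.py <<'E'
import cv2,numpy as np
from cell import arm
def cloud(n,save=None):
    c=arm.get_calibration(n);p,d=arm.get_image(n)
    if save: cv2.imwrite(save,p[...,::-1])
    v,u=np.mgrid[:480,:640]
    q=cv2.undistortPoints(np.stack([u,v],-1).reshape(-1,1,2).astype(np.float64),c["intrinsics"],c["D"]).reshape(480,640,2)
    P=np.dstack([q*d[...,None],d]);R=cv2.Rodrigues(c["rvec"])[0]
    W=(P-c["tvec"])@R
    W[d==0]=np.nan
    return p,W
def rect(W,m):
    """min-area rect of masked points: centre, sizes, angle(deg) of first side"""
    r=cv2.minAreaRect((W[m][:,:2]*1000).astype(np.float32));return np.round(r[0],1),np.round(r[1],1),round(r[2],1)
E
python3 - <<'E'
from h import *
p,W=cloud("top")
for n,(u,v) in dict(carrier_floor=(285,260),cold=(431,259),v1=(347,305),v2=(353,323),strip=(384,290),swab=(260,315),drop=(198,268),hood=(337,158),hood2=(305,82),blk3=(338,33),bench=(220,200),bench2=(400,240),lamp=(430,155)).items():
    print(n,np.round(W[v-1:v+2,u-1:u+2].reshape(-1,3).mean(0)*1000,1))
x=W[...,0];y=W[...,1];z=W[...,2]
# ortho map 1mm/px: image right=-y... save colour & height
x0,y0=.25,-.25;S=1000
i=((x-x0)*S).round();j=((y-y0)*S).round()
np.save("W0.npy",W)
U,V=600,400
from scipy.interpolate import griddata
ok=np.isfinite(z)&(x>.2)&(x<.9)&(y>-.4)&(y<.5)
print(x[ok].min(),x[ok].max(),y[ok].min(),y[ok].max())
m=lambda u0,v0,u1,v1,a,b:(lambda M:(M.__setitem__((slice(v0,v1),slice(u0,u1)),(z[v0:v1,u0:u1]>a)&(z[v0:v1,u0:u1]<b)),M)[1])(np.zeros(z.shape,bool))
print("hood roof",rect(W,m(310,125,365,190,.045,.065)))
print("hood fin",rect(W,m(310,125,365,190,.068,.085)))
print("strip",rect(W,m(360,262,410,315,.03,.045)))
print("swab",rect(W,m(228,285,290,345,.045,.06)))
print("cold",rect(W,m(418,236,446,282,.04,.06)))
print("carrier",rect(W,m(250,172,326,294,.012,.03)))
for b in[(335,290,358,313),(343,313,366,335)]:
    M=m(*b,.045,.06);print("vial",M.sum(),np.nanmean(W[M],0)*1000,rect(W,M))
E
```

```text
carrier_floor [436.4 426.8   6.1]
cold [435.5 194.   46.1]
v1 [364.  328.   51.5]
v2 [336.2 318.8  52.3]
strip [387.  268.3  37.2]
swab [348.6 462.7  52.7]
drop [420.2 555.2  77.5]
hood [591.  343.4  73.8]
hood2 [732.8 394.1  30. ]
blk3 [820.3 338.3  33.5]
bench [537.7 537.3  -0.9]
bench2 [470.  235.4  -1. ]
lamp [572.4 218.8 169. ]
0.20000786625451222 0.8999861554321014 -0.39998459217446414 0.4999949093858742
hood roof (array([608.2, 325.8]), array([70.4, 83.5]), 24.7)
hood fin (array([599.8, 343.3]), array([44.4, 14.3]), 24.0)
strip (array([387.1, 267.8]), array([62.6, 48.5]), 25.8)
swab (array([347.9, 465.9]), array([59.6, 55.2]), 48.3)
cold (array([437.3, 191. ]), array([55.9, 21.6]), 17.1)
carrier (array([477.1, 421.3]), array([184.4,  98.2]), 3.2)
vial 176 [362.56043502 328.08063596  51.59418641] (array([363.2, 327.8]), array([22.2, 20.2]), 90.0)
vial 198 [336.6040583  317.58348639  51.68285999] (array([339.3, 317.7]), array([30.9, 23.3]), 13.4)
```

```bash
python3 - <<'E'
import cv2
a=cv2.imread("pics/top0.png")[120:345,225:465];cv2.imwrite("pics/c1.png",cv2.resize(a,None,fx=2.6,fy=2.6,interpolation=cv2.INTER_CUBIC))
E
```

```text
(no output)
```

View pics/c1.png

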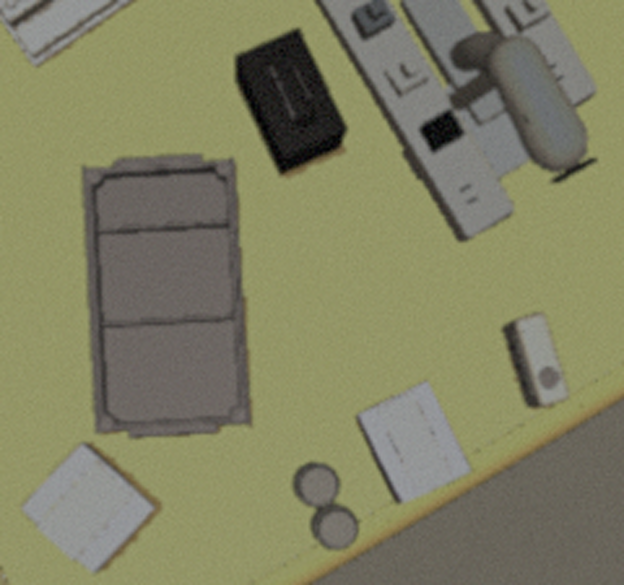

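```bash
python3 - <<'E'
from h import *
from scipy.optimize import minimize
from scipy.interpolate import griddata
s,Ws=cloud("side");W=np.load("W0.npy")
a=lambda W,x0,x1,y0,y1,z0,z1:W[(W[...,0]>x0)&(W[...,0]<x1)&(W[...,1]>y0)&(W[...,1]<y1)&(W[...,2]>z0)&(W[...,2]<z1)]
# carrier fit
for n,C in(("top",W),("side",Ws)):
    P=a(C,.37,.585,.355,.49,.0165,.024)[:,:2]*1000
    best=None
    def f(t,P=P):
        c,s=np.cos(t[2]),np.sin(t[2]);q=(P-t[:2])@np.array([[c,-s],[s,c]])
        d=np.minimum(abs(abs(q[:,0])-81),abs(abs(q[:,1])-44.5))
        return np.minimum(np.maximum(d-2.0,0),6).mean()
    r=min((minimize(f,[477+dx,421+dy,.055+da],method="Nelder-Mead") for dx in(-4,4) for dy in(-4,4) for da in(-.04,.04)),key=lambda r:r.fun)
    t=r.x;print(n,len(P),t[:2],np.degrees(t[2]),r.fun)
    c,s_=np.cos(t[2]),np.sin(t[2]);R=np.array([[c,-s_],[s_,c]])
    Q=a(C,.37,.585,.355,.49,.0105,.0165);q=(Q[:,:2]*1000-t[:2])@R
    q=q[abs(q[:,1])<38][:,0];q=q[abs(q)<72];print(np.histogram(q,np.arange(-70,72,4)))
# check per object in side
def mr(P):r=cv2.minAreaRect((P[:,:2]*1000).astype(np.float32));return np.round(r[0],1),np.round(r[1],1),round(r[2],1)
print("side fin",mr(a(Ws,.55,.66,.3,.4,.069,.085)));print("side strip",mr(a(Ws,.33,.44,.22,.32,.034,.042)));print("side cold",mr(a(Ws,.39,.49,.15,.23,.042,.05)))
V=a(Ws,.31,.39,.29,.36,.05,.056);print("side vials",mr(V));V=a(W,.31,.39,.29,.36,.048,.056);print("top vials",mr(V))
print("swab",mr(a(Ws,.3,.4,.41,.52,.05,.056)));print("drop",[mr(a(C,.38,.46,.51,.59,.085,.12)) for C in(W,Ws)])
# obstacles near cold pack
for C in(W,Ws):
    P=a(C,.45,.75,.0,.32,.008,.4)
    ang=np.radians(17.1);u=np.array([np.cos(ang),np.sin(ang)]);d=P[:,:2]-[.4373,.191];q=d@u;w=d@[-u[1],u[0]]
    for z0,z1 in((.01,.03),(.03,.06),(.06,.1),(.1,.15),(.15,.2),(.2,.4)):
        k=(P[:,2]>z0)&(P[:,2]<z1)&(abs(w)<.045)&(q>.033)
        print(z0,z1,k.sum(),np.round(q[k].min()*1000) if k.any() else None,np.round(w[k][q[k].argmin()]*1000) if k.any() else None)
E
```

```text
top 1413 [480.07486978 421.41508973] 3.4937984126985615 0.7872407869706071
(array([ 0,  0,  0,  0,  0,  0,  0,  0,  0,  0,  0,  0,  0, 78,  0,  0,  0,
        0,  0,  0,  0,  0,  0,  0,  0,  0,  0,  0, 92,  0,  0,  0,  0,  0,
        0]), array([-70, -66, -62, -58, -54, -50, -46, -42, -38, -34, -30, -26, -22,
       -18, -14, -10,  -6,  -2,   2,   6,  10,  14,  18,  22,  26,  30,
        34,  38,  42,  46,  50,  54,  58,  62,  66,  70]))
side 803 [480.07749825 419.1078895 ] 3.484358939391619 0.8669431444004194
(array([ 0,  0,  0,  0,  0,  0,  0,  0,  0,  0,  0,  0,  0, 40,  1,  0,  0,
        0,  0,  0,  0,  0,  0,  0,  0,  0,  0,  0, 42,  1,  0,  0,  0,  0,
        0]), array([-70, -66, -62, -58, -54, -50, -46, -42, -38, -34, -30, -26, -22,
       -18, -14, -10,  -6,  -2,   2,   6,  10,  14,  18,  22,  26,  30,
        34,  38,  42,  46,  50,  54,  58,  62,  66,  70]))
side fin (array([599.4, 341.6]), array([43.6, 14.2]), 24.4)
side strip (array([378.3, 283.2]), array([64.4, 89.2]), 28.9)
side cold (array([437.9, 188.8]), array([55.3, 20.8]), 16.5)
side vials (array([349.1, 319.8]), array([49.6, 23.5]), 24.6)
top vials (array([348.9, 322.7]), array([51.1, 23.1]), 25.1)
swab (array([348.3, 464.7]), array([60., 60.]), 45.6)
drop [(array([422. , 562.6]), array([12.8, 13.1]), 50.6), (array([422.1, 558.2]), array([10.9, 12.8]), 82.7)]
0.01 0.03 3487 86.0 14.0
0.03 0.06 625 109.0 -4.0
0.06 0.1 176 149.0 14.0
0.1 0.15 226 91.0 -13.0
0.15 0.2 1281 89.0 -18.0
0.2 0.4 0 None None
0.01 0.03 3014 86.0 11.0
0.03 0.06 680 142.0 20.0
0.06 0.1 329 147.0 13.0
0.1 0.15 427 90.0 -16.0
0.15 0.2 996 89.0 -16.0
0.2 0.4 0 None None
```

```bash
python3 - <<'E'
from h import *
p,W=cloud("top");_,Ws=cloud("side")
ang=np.radians(17);u=np.array([np.cos(ang),np.sin(ang)])
for C in(W,Ws):
    P=C.reshape(-1,3);P=P[(P[:,2]>.07)&(P[:,2]<.25)&(abs(P[:,0]-.5)<.3)&(abs(P[:,1]-.19)<.2)]
    d=(P[:,:2]-[.4375,.190])*1000;q=d@u;w=d@[-u[1],u[0]]
    for w0 in range(-80,80,10):
        k=(w>=w0)&(w<w0+10)&(q>20)&(q<200)
        if k.sum()>2:print(w0,k.sum(),np.round(np.sort(q[k])[:3]),end="; ")
    print()
E
```

```text
-40 67 [93. 93. 94.]; -30 263 [91. 91. 91.]; -20 410 [89. 89. 89.]; -10 550 [ 99.  99. 100.]; 0 285 [125. 126. 128.]; 
-40 337 [93. 93. 93.]; -30 479 [91. 91. 91.]; -20 677 [89. 89. 89.]; -10 132 [103. 105. 107.];
```

Request:
carry_out --pt "2 -4.5 -0.5 -0.14 9.18" --pt "4 -9 -1 -0.28 9.18" --pt "6 -14 -1.5 -0.42 9.18" --pt "8 -18.5 -2 -0.56 9.18" --pt "10 -23 -2.5 -0.7 9.18" --pt "12 -28 -3 -0.84 9.18" --pt "14 -32.5 -3.5 -0.84 9.18" --pt "16 -37 -4 -0.84 9.18" --pt "16.4 -38 -4 -0.84 9.18" --pt "16.4 -38 -4 -0.84 9.18" --pt "16.4 -38 -4 -0.84 9.18" --squeeze 15

```text
clock: 1.4
position: [0.426, 0.1876, 0.2521]
ee_rot: [-1.867, -2.526, 0.0]
force: [0.2, 1.1, -0.9]
width: 0.998
```

Request:
carry_out --pt "0 -0.1 -4 0 9.18" --pt "0 -0.1 -8 0 9.18" --pt "0 -0.1 -12 0 9.18" --pt "0 -0.1 -15 0 9.18" --pt "0 -0.1 -16.5 0 9.18" --pt "0 -0.1 -17.3 0 9.18" --pt "0 -0.1 -17.3 0 9.18" --pt "0 -0.1 -17.3 0 9.18"

```text
clock: 2.2
position: [0.4263, 0.1876, 0.0797]
ee_rot: [-1.866, -2.527, -0.002]
force: [-0.3, 0.2, 0.6]
width: 1.002
```

```bash
python3 - <<'E'
from h import *
cloud("side","pics/s1.png")
a=cv2.imread("pics/s1.png")[130:390,180:480];cv2.imwrite("pics/s1c.png",cv2.resize(a,None,fx=2,fy=2))
print(arm.observe()["joints"])
E
```

```text
[-0.7083957   0.50026769  0.23725659  2.18071566 -0.24673836  0.48364761
  0.01811934]
```

View pics/s1c.png

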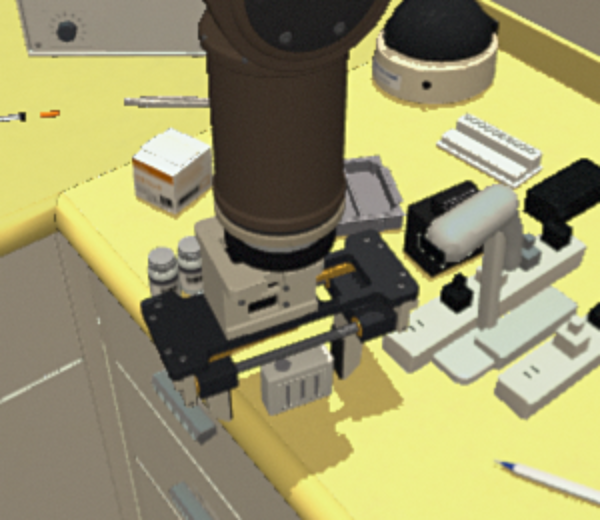

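Request:
carry_out --pt "0 0 0 0 7.5" --pt "0 0 0 0 6.5" --pt "0 0 0 0 6.0" --pt "0 0 0 0 5.5" --pt "0 0 0 0 5.0" --pt "0 0 0 0 5.0" --pt "0 0 0 0 5.0" --pt "0 0 0 0 5.0" --pt "0 0 0 0 5.0" --pt "0 0 0 0 5.0" --squeeze 15

```text
clock: 3.25
position: [0.4266, 0.1875, 0.0801]
ee_rot: [1.867, 2.527, 0.003]
force: [-0.3, -0.4, 5.1]
width: 0.609
```

Request:
carry_out --pt "0 0 2 0 5.0" --pt "0 0 5 0 5.0" --pt "0 0 9 0 5.0" --pt "-1.5 3 12 0 5.0" --pt "-1.5 7 12 0.14 5.0" --pt "-1 11 12 0.28 5.0" --pt "1 15 12 0.42 5.0" --pt "4 18 12 0.56 5.0" --pt "7 21 12 0.7 5.0" --pt "10 23 12 0.84 5.0" --pt "11.5 23.6 12 0.98 5.0" --pt "11.5 23.6 12 1.12 5.0" --pt "11.5 23.6 12 1.26 5.0" --pt "11.5 23.6 12 1.333 5.0" --pt "11.5 23.6 12 1.333 5.0" --pt "11.5 23.6 12 1.333 5.0"

```text
clock: 4.85
position: [0.5413, 0.4232, 0.1995]
ee_rot: [0.091, -3.138, -0.001]
force: [0.7, -0.0, -0.1]
width: 0.611
```

```bash
python3 - <<'E'
from h import *
_,W=cloud("side","pics/s2.png")
a=cv2.imread("pics/s2.png")[80:300,220:520];cv2.imwrite("pics/s2c.png",cv2.resize(a,None,fx=2,fy=2))
s=arm.observe();print(s["joints"],s["position"],s["ee_rot"],s["force"],s["width"])
E
```

```text
[-0.72739789  0.61371344 -0.0208877   1.5063071   0.01169745  1.02247308
  0.87823536] [0.54140303 0.42332128 0.19963339] [ 9.10687246e-02 -3.13834940e+00 -1.63393802e-03] [ 0.88546619 -0.23938256 -1.4583621 ] 0.6098357059043028
```

View pics/s2c.png

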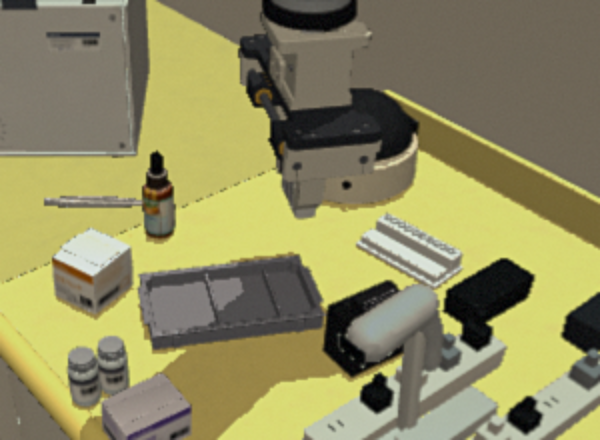

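Request:
carry_out --pt "0.05 0.07 -4 0 5.0" --pt "0.05 0.07 -7.5 0 5.0" --pt "0.05 0.07 -9.5 0 5.0" --pt "0.05 0.07 -10.7 0 5.0" --pt "0.05 0.07 -11.2 0 5.0" --pt "0.05 0.07 -11.2 0 5.0" --pt "0.05 0.07 -11.2 0 5.0"

```text
clock: 5.6
position: [0.5425, 0.4246, 0.0889]
ee_rot: [0.091, -3.14, -0.003]
force: [-0.5, 1.2, 0.0]
width: 0.606
```

```bash
python3 - <<'E'
from h import *
_,W=cloud("side","pics/s3.png")
a=cv2.imread("pics/s3.png")[130:280,250:450];cv2.imwrite("pics/s3c.png",cv2.resize(a,None,fx=3,fy=3))
s=arm.observe();print(s["position"],s["force"])
E
```

```text
[0.5425216  0.4245573  0.08905989] [ 0.39212295 -0.18023258  0.28778616]
```

View pics/s3c.png

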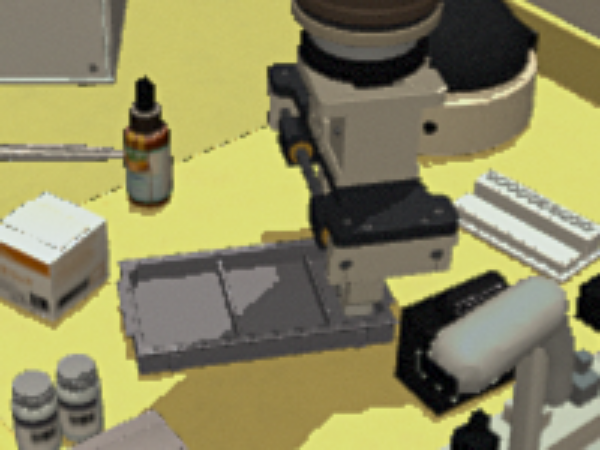

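Request:
carry_out --pt "0 0 -0.2 0 5.0" --pt "0 0 -0.2 0 5.0" --pt "0 0 -0.2 0 5.0" --pt "0 0 -0.2 0 6.0" --pt "0 0 -0.2 0 6.6" --pt "0 0 -0.2 0 7.2" --pt "0 0 -0.2 0 7.2" --pt "0 0 3 0 7.2" --pt "0 0 8 0 7.2" --pt "0 0 12 0 8.5"

```text
clock: 6.65
position: [0.5426, 0.4246, 0.2111]
ee_rot: [-0.091, 3.14, 0.004]
force: [0.7, 1.1, 0.3]
width: 0.833
```

```bash
python3 - <<'E'
from h import *
_,W=cloud("side","pics/s4.png");T,Wt=cloud("top","pics/t4.png")
a=cv2.imread("pics/s4.png")[130:280,250:450];cv2.imwrite("pics/s4c.png",cv2.resize(a,None,fx=3,fy=3))
for C in (W,Wt):
    P=C.reshape(-1,3);k=(abs(P[:,0]-.542)<.03)&(abs(P[:,1]-.424)<.05)&(P[:,2]>.04)&(P[:,2]<.056);k2=k&(P[:,2]>.046)
    P=P[k2]
    if len(P)>20:
        r=cv2.minAreaRect((P[:,:2]*1000).astype(np.float32));print(len(P),r,np.median(P[:,2]))
s=arm.observe();print(s["position"],s["force"],s["width"])
E
```

```text
200 ((544.513916015625, 423.6747131347656), (20.27880859375, 57.14765930175781), 4.092944622039795) 0.0511922416365041
53 ((538.2125244140625, 448.3776550292969), (21.633535385131836, 9.16341495513916), 50.601585388183594) 0.050687657773806356
[0.54492472 0.42655779 0.2159916 ] [ 0.27265661 -0.16242115 -0.30672923] 0.8982751282595032
```

View pics/s4c.png

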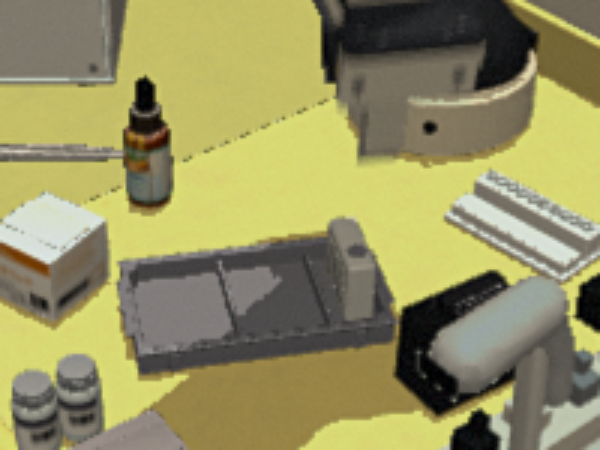

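Request:
carry_out --pt "-2 -2 0 -0.14 9.18" --pt "-5 -5 0 -0.28 9.18" --pt "-8 -8 0 -0.42 9.18" --pt "-11 -11 0 -0.56 9.18" --pt "-14 -14 -1 -0.7 9.18" --pt "-15.8 -15.9 -2 -0.84 9.18" --pt "-15.8 -15.9 -3 -0.98 9.18" --pt "-15.8 -15.9 -4 -1.12 9.18" --pt "-15.8 -15.9 -5 -1.183 9.18" --pt "-15.8 -15.9 -5 -1.183 9.18" --pt "-15.8 -15.9 -5 -1.183 9.18"

```text
clock: 7.85
position: [0.3868, 0.2675, 0.166]
ee_rot: [1.667, 2.649, 0.004]
force: [-1.0, 0.5, 1.1]
width: 0.999
```

```bash
python3 - <<'E'
from h import *
s=arm.observe();print(s["position"],s["ee_rot"],s["force"],s["joints"])
_,W=cloud("side","pics/s5.png")
P=W.reshape(-1,3);P=P[(abs(P[:,0]-.387)<.06)&(abs(P[:,1]-.267)<.06)&(P[:,2]>.034)&(P[:,2]<.042)]
d=(P[:,:2]-[.387,.267])*1000;k=d@[-.43,.9]<32;print(cv2.minAreaRect((P[k][:,:2]*1000).astype(np.float32)),k.sum())
E
```

```text
[0.38684635 0.2675359  0.16600328] [1.66658528 2.64903508 0.00440297] [-0.99504646  0.47695094  1.06371745] [-0.91579571  0.34609944  0.24030586  2.10851267 -0.11036948  0.69274497
 -0.15698859]
((387.8750305175781, 266.5201416015625), (62.79326629638672, 49.89490509033203), 25.72987174987793) 795
```

Request:
carry_out --pt "0 0 -3 0 9.18" --pt "0 0 -5.5 0 9.18" --pt "0 0 -7.5 0 9.18" --pt "0 0 -8.35 0 9.18" --pt "0 0 -8.35 0 9.18" --pt "0 0 -8.35 0 8" --pt "0 0 -8.35 0 7" --pt "0 0 -8.35 0 6.3" --pt "0 0 -8.35 0 5.9" --pt "0 0 -8.35 0 5.9" --pt "0 0 -8.35 0 5.9" --pt "0 0 -8.35 0 5.9" --pt "0 0 -8.35 0 5.9" --squeeze 12

```text
clock: 9.2
position: [0.3872, 0.2679, 0.0832]
ee_rot: [1.667, 2.649, 0.007]
force: [-1.2, 0.2, 6.7]
width: 0.676
```

Request:
carry_out --pt "0 0 2 0 5.9" --pt "0 0 6 0 5.9" --pt "0 0 10 0 5.9" --pt "1.5 4 11 0.14 5.9" --pt "3 8 11 0.28 5.9" --pt "4 12 11 0.42 5.9" --pt "4.5 14.9 11 0.56 5.9" --pt "4.5 14.9 11 0.7 5.9" --pt "4.5 14.9 11 0.84 5.9" --pt "4.5 14.9 11 0.98 5.9" --pt "4.5 14.9 10 1.12 5.9" --pt "4.5 14.9 9 1.185 5.9" --pt "4.5 14.9 8 1.185 5.9" --pt "4.5 14.9 6 1.185 5.9" --pt "4.5 14.9 6 1.185 5.9" --pt "4.5 14.9 6 1.185 5.9"

```text
clock: 10.8
position: [0.432, 0.4167, 0.1431]
ee_rot: [-0.095, 3.133, 0.015]
force: [0.4, 0.3, -0.1]
width: 0.684
```

```bash
python3 - <<'E'
from h import *
s=arm.observe();print(s["position"],s["ee_rot"],s["force"],s["width"])
_,W=cloud("side","pics/s6.png")
a=cv2.imread("pics/s6.png")[130:280,230:430];cv2.imwrite("pics/s6c.png",cv2.resize(a,None,fx=3,fy=3))
E
```

```text
[0.43199142 0.41671591 0.14306469] [-0.0949107   3.13320541  0.01457766] [ 0.37157057  0.32295344 -0.10685254] 0.6844710547427746
```

View pics/s6c.png

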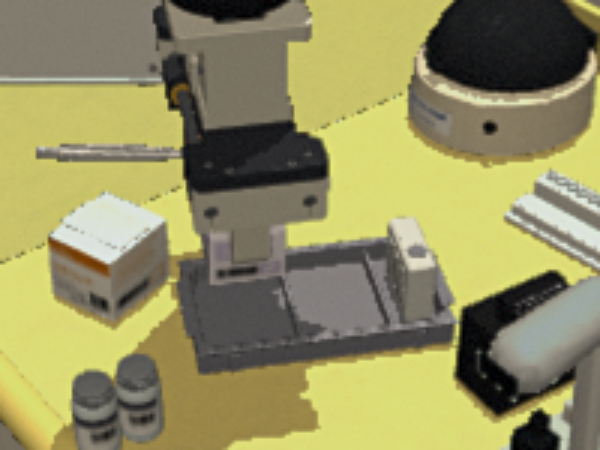

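Request:
carry_out --pt "0 0.06 -2.5 0 5.9" --pt "0 0.06 -4.5 0 5.9" --pt "0 0.06 -5.3 0 5.9" --pt "0 0.06 -5.5 0 5.9" --pt "0 0.06 -5.55 0 5.9" --pt "0 0.06 -5.55 0 5.9"

```text
clock: 11.45
position: [0.4327, 0.4182, 0.0892]
ee_rot: [-0.095, 3.131, 0.018]
force: [0.1, -0.0, -0.1]
width: 0.679
```

Request:
carry_out --pt "0 0 -0.1 0 5.9" --pt "0 0 -0.1 0 6.6" --pt "0 0 -0.1 0 7.2" --pt "0 0 -0.1 0 7.8" --pt "0 0 -0.1 0 7.8" --pt "0 0 2 0 8" --pt "0 0 6 0 9.18" --pt "-1 -3 10 0 9.18" --pt "-3 -6 11 -0.14 9.18" --pt "-5 -8 11 -0.28 9.18" --pt "-7 -9.5 11 -0.42 9.18" --pt "-8.3 -9.7 11 -0.56 9.18" --pt "-8.3 -9.7 11 -0.7 9.18" --pt "-8.3 -9.7 11 -0.84 9.18" --pt "-8.3 -9.7 11 -0.98 9.18" --pt "-8.3 -9.7 11 -1.12 9.18" --pt "-8.3 -9.7 11 -1.22 9.18" --pt "-8.3 -9.7 11 -1.22 9.18" --pt "-8.3 -9.7 11 -1.22 9.18"

```text
clock: 13.35
position: [0.3497, 0.3212, 0.1992]
ee_rot: [1.709, 2.62, 0.007]
force: [0.2, 0.4, -0.1]
width: 0.998
```

```bash
python3 - <<'E'
from h import *
s=arm.observe();print(s["position"],s["ee_rot"],s["force"],s["width"])
_,W=cloud("side","pics/s7.png")
a=cv2.imread("pics/s7.png")[130:310,230:430];cv2.imwrite("pics/s7c.png",cv2.resize(a,None,fx=3,fy=3))
P=W.reshape(-1,3)
Q=P[(abs(P[:,0]-.432)<.05)&(abs(P[:,1]-.418)<.06)&(P[:,2]>.037)&(P[:,2]<.048)]
print(cv2.minAreaRect((Q[:,:2]*1000).astype(np.float32)),np.median(Q[:,2]))
Q=P[(abs(P[:,0]-.35)<.04)&(abs(P[:,1]-.321)<.04)&(P[:,2]>.0495)&(P[:,2]<.056)]
print(cv2.minAreaRect((Q[:,:2]*1000).astype(np.float32)),len(Q),Q.mean(0))
# cluster vials
t,l,c=cv2.kmeans((Q[:,:2]*1000).astype(np.float32),2,None,(3,50,.01),5,0);print(c,np.degrees(np.arctan2(*(c[1]-c[0])[::-1])))
E
```

```text
[0.34965185 0.32121729 0.19923588] [1.70876525 2.61959876 0.0066719 ] [ 0.16960546  0.37400291 -0.0538465 ] 0.9975531557938447
((428.21112060546875, 432.3033752441406), (61.01150131225586, 100.846923828125), 22.778348922729492) 0.04169215958319462
((348.70660400390625, 320.25811767578125), (50.12837600708008, 22.898080825805664), 27.648710250854492) 204 [0.34883094 0.31903873 0.05208249]
[[336.67236 313.51547]
 [362.24295 325.13135]] 24.430733
```

View pics/s7c.png

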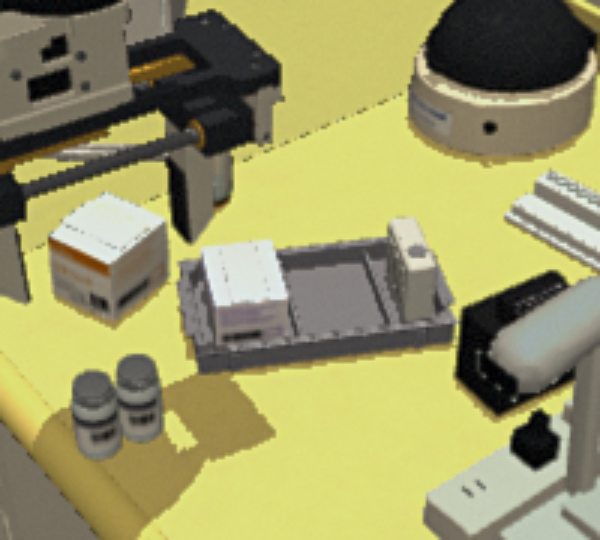

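Request:
carry_out --pt "-0.09 0 -4 0.012 9.18" --pt "-0.09 0 -8 0.012 9.18" --pt "-0.09 0 -10.5 0.012 9.18" --pt "-0.09 0 -11.5 0.012 9.18" --pt "-0.09 0 -11.7 0.012 9.18" --pt "-0.09 0 -11.7 0.012 9.18" --pt "-0.09 0 -11.7 0.012 8" --pt "-0.09 0 -11.7 0.012 7" --pt "-0.09 0 -11.7 0.012 6.2" --pt "-0.09 0 -11.7 0.012 5.7" --pt "-0.09 0 -11.7 0.012 5.3" --pt "-0.09 0 -11.7 0.012 5.0" --pt "-0.09 0 -11.7 0.012 5.0" --pt "-0.09 0 -11.7 0.012 5.0" --pt "-0.09 0 -11.7 0.012 5.0" --squeeze 18

```text
clock: 14.9
position: [0.3488, 0.3212, 0.0824]
ee_rot: [1.693, 2.63, 0.007]
force: [-0.4, -0.4, 6.2]
width: 0.579
```

```bash
python3 - <<'E'
from h import *
s=arm.observe();print(s["position"],s["ee_rot"],s["force"],s["width"]*91.8)
_,W=cloud("side","pics/s8.png")
a=cv2.imread("pics/s8.png")[190:320,190:350];cv2.imwrite("pics/s8c.png",cv2.resize(a,None,fx=3.5,fy=3.5))
E
```

```text
[0.34879304 0.32124389 0.08242527] [1.69339695 2.62975475 0.00705041] [-0.37088739 -0.37618238  6.17334789] 53.12408542773313
```

View pics/s8c.png

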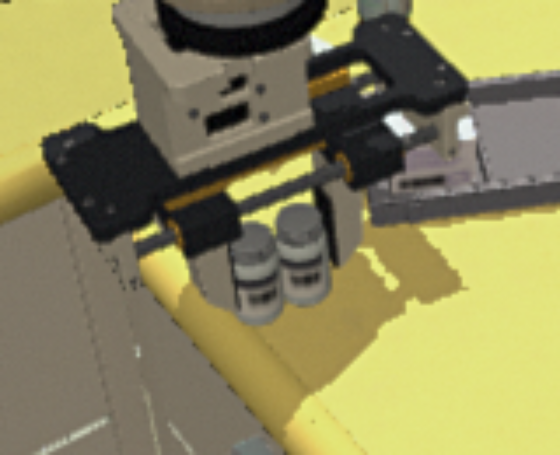

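Request:
carry_out --pt "0 0 0.5 0 5.0" --pt "0 0 2 0 5.0" --pt "0 0 4.5 0 5.0" --pt "0 0 8 0 5.0" --pt "1 0.5 10.5 0.05 5.0" --pt "3 2 12 0.15 5.0" --pt "5.5 4 12 0.27 5.0" --pt "8.5 6 12 0.4 5.0" --pt "11.5 8 12 0.53 5.0" --pt "13.5 9.3 12 0.66 5.0" --pt "14.5 10 12 0.79 5.0" --pt "14.5 10 12 0.92 5.0" --pt "14.5 10 12 1.05 5.0" --pt "14.5 10 12 1.15 5.0" --pt "14.5 10 12 1.2 5.0" --pt "14.5 10 12 1.2 5.0" --pt "14.5 10 12 1.2 5.0"

```text
clock: 16.65
position: [0.4937, 0.421, 0.2023]
ee_rot: [-0.085, 3.132, 0.017]
force: [-0.1, 0.3, -0.9]
width: 0.579
```

```bash
python3 - <<'E'
from h import *
s=arm.observe();print(s["position"],s["ee_rot"],s["force"],s["width"]*91.8)
_,W=cloud("side","pics/s9.png")
a=cv2.imread("pics/s9.png")[100:280,240:430];cv2.imwrite("pics/s9c.png",cv2.resize(a,None,fx=3,fy=3))
E
```

```text
[0.49372008 0.42104059 0.20230177] [-0.08455373  3.13184503  0.01743762] [-0.06249606  0.31024178 -0.85645762] 53.15226789439405
```

View pics/s9c.png

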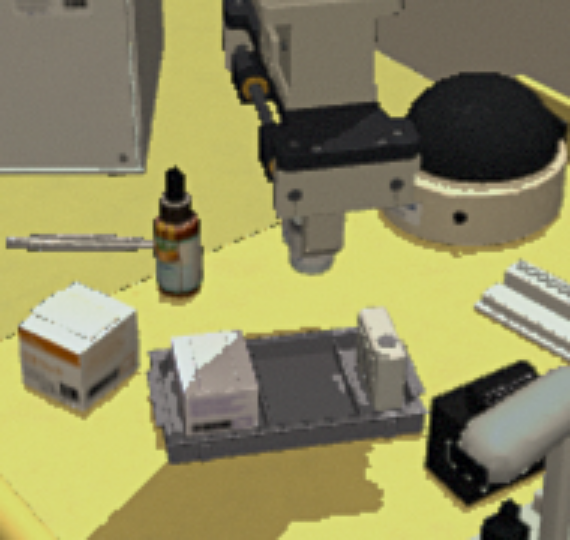

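```bash
python3 - <<'E'
from h import *
for n in("side","top"):
    p,W=cloud(n);P=W.reshape(-1,3)
    for a,b in((.116,.134),(.137,.165)):
        Q=P[(abs(P[:,0]-.494)<.05)&(abs(P[:,1]-.42)<.08)&(P[:,2]>a)&(P[:,2]<b)]*1000
        if len(Q)>10: print(n,a,len(Q),Q.min(0).round(1),Q.max(0).round(1),np.percentile(Q[:,0],[3,50,97]).round(1))
E
```

```text
side 0.116 94 [480.3 392.4 119.9] [505.3 433.7 133.8] [480.4 490.1 504.7]
side 0.137 178 [480.1 375.  137. ] [507.7 430.9 165. ] [480.5 490.  506.9]
```

Request:
carry_out --pt "0 0 -3 0.005 5.0" --pt "0 0 -6 0.005 5.0" --pt "0 0 -8.5 0.005 5.0" --pt "0 0 -10.3 0.005 5.0" --pt "0 0 -11.1 0.005 5.0" --pt "0 0 -11.4 0.005 5.0" --pt "0 0 -11.45 0.005 5.0" --pt "0 0 -11.45 0.005 5.0"

```text
clock: 17.6
position: [0.4942, 0.4217, 0.0889]
ee_rot: [-0.093, 3.13, 0.019]
force: [-0.9, 0.7, -0.9]
width: 0.578
```

Request:
carry_out --pt "0 0 -0.1 0 5.0" --pt "0 0 -0.15 0 5.0" --pt "0 0 -0.15 0 5.0" --pt "0 0 -0.15 0 5.4" --pt "0 0 -0.15 0 5.6" --pt "0 0 -0.15 0 5.9" --pt "0 0 -0.15 0 6.3" --pt "0 0 -0.15 0 6.8" --pt "0 0 -0.15 0 7.2" --pt "0 0 -0.15 0 7.2" --pt "0 0 1 0 7.2" --pt "0 0 3 0 7.2" --pt "0 0 6 0 7.2" --pt "0 0 10 0 8" --pt "0 0 12 0 9"

```text
clock: 19.1
position: [0.495, 0.4226, 0.2133]
ee_rot: [-0.093, 3.127, 0.024]
force: [0.5, 0.9, 0.3]
width: 0.911
```

```bash
python3 - <<'E'
from h import *
s=arm.observe();print(s["position"],s["ee_rot"],s["force"],s["width"]*91.8,s["joints"])
_,W=cloud("side","pics/s10.png")
a=cv2.imread("pics/s10.png")[130:280,250:450];cv2.imwrite("pics/s10c.png",cv2.resize(a,None,fx=3,fy=3))
P=W.reshape(-1,3)
Q=P[(abs(P[:,0]-.494)<.03)&(abs(P[:,1]-.421)<.045)&(P[:,2]>.053)&(P[:,2]<.062)]
print(len(Q),cv2.minAreaRect((Q[:,:2]*1000).astype(np.float32)),np.median(Q[:,2]))
t,l,c=cv2.kmeans((Q[:,:2]*1000).astype(np.float32),2,None,(3,50,.01),5,0);print(c)
Q=P[(abs(P[:,0]-.6)<.05)&(abs(P[:,1]-.343)<.05)&(P[:,2]>.069)&(P[:,2]<.085)]
print(cv2.minAreaRect((Q[:,:2]*1000).astype(np.float32)))
E
```

```text
[0.49497706 0.42257243 0.2133259 ] [-0.09340427  3.12677513  0.02433449] [0.46161196 0.91603598 0.29951583] 83.61689908783117 [-0.72957903  0.53825902 -0.08750785  1.60807501  0.05190472  0.97714288
  0.79760326]
174 ((494.7974853515625, 422.00811767578125), (23.337724685668945, 51.049285888671875), 0.08194238692522049) 0.05703127533649871
[[493.5155  433.17224]
 [494.43246 405.8073 ]]
((599.9193115234375, 341.6946105957031), (45.857200622558594, 13.826759338378906), 23.41854476928711)
```

View pics/s10c.png

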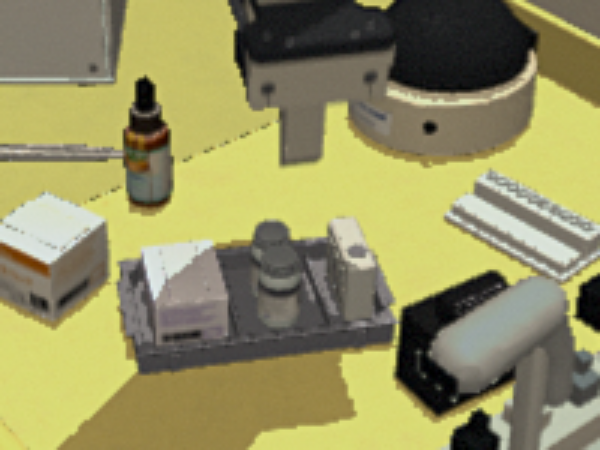

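```bash
python3 - <<'E'
from h import *
_,Ws=cloud("side");W=np.load("W0.npy")
ang=np.radians(113.8);u=np.array([np.cos(ang),np.sin(ang)])
for C in(W,Ws):
    P=C.reshape(-1,3);P=P[(P[:,2]>.09)&(P[:,2]<.3)&(abs(P[:,0]-.6)<.2)&(P[:,1]<.36)&(P[:,1]>.1)]
    d=(P[:,:2]-[.5998,.3425])*1000;q=d@u;w=d@[-u[1],u[0]]
    for w0 in range(-60,90,10):
        k=(w>=w0)&(w<w0+10)
        if k.sum()>2:print(w0,k.sum(),np.round(np.sort(q[k])[-3:]),P[k][:,2].max().round(3),end="; ")
    print()
P=W.reshape(-1,3);P=P[(abs(P[:,0]-.65)<.15)&(abs(P[:,1]-.33)<.15)&(P[:,2]>.05)&(P[:,2]<.09)];print(P[:,2].max())
E
```

```text
20 53 [-91. -91. -91.] 0.133; 30 98 [-90. -90. -89.] 0.157; 40 143 [-88. -88. -88.] 0.173; 50 190 [-87. -87. -87.] 0.175; 60 166 [-87. -87. -87.] 0.173; 70 178 [-88. -88. -88.] 0.172; 80 177 [-89. -89. -88.] 0.171; 
20 28 [-108. -108. -107.] 0.129; 30 99 [-105. -105. -105.] 0.162; 40 137 [-102.  -99.  -98.] 0.172; 50 298 [39. 40. 41.] 0.26; 60 326 [47. 47. 48.] 0.26; 70 347 [51. 52. 52.] 0.26; 80 364 [55. 57. 58.] 0.259; 
0.08998154497724238
```

```bash
python3 - <<'E'
from h import *
_,Ws=cloud("side");W=np.load("W0.npy")
ang=np.radians(113.8);u=np.array([np.cos(ang),np.sin(ang)])
for C in(W,Ws):
    P=C.reshape(-1,3);P=P[(P[:,2]>.09)&(P[:,2]<.3)&(abs(P[:,0]-.6)<.2)&(P[:,1]<.36)&(P[:,1]>.1)]
    d=(P[:,:2]-[.5998,.3425])*1000;q=d@u;w=d@[-u[1],u[0]]
    for w0 in range(16,44,3):
        k=(w>=w0)&(w<w0+3)&(q>-118)&(q<-50)
        if k.sum():print(w0,k.sum(),q[k].max().round(),P[k][:,2].min().round(3),P[k][:,2].max().round(3),end="; ")
    print()
E
```

```text
19 5 -93.0 0.091 0.11; 22 12 -93.0 0.096 0.124; 25 22 -91.0 0.091 0.131; 28 24 -91.0 0.092 0.138; 31 30 -90.0 0.093 0.143; 34 32 -90.0 0.093 0.15; 37 28 -89.0 0.09 0.157; 40 25 -89.0 0.124 0.167; 43 44 -89.0 0.095 0.17; 
22 5 -109.0 0.091 0.109; 25 10 -107.0 0.091 0.127; 28 22 -109.0 0.09 0.127; 31 20 -108.0 0.091 0.126; 34 36 -105.0 0.09 0.14; 37 31 -106.0 0.099 0.149; 40 30 -107.0 0.09 0.163; 43 33 -105.0 0.09 0.169;
```

Request:
carry_out --pt "3 -2 1 0.1 6" --pt "7 -4.5 1 0.22 6" --pt "10 -6.5 0.5 0.33 6" --pt "11.67 -7.48 0 0.356 6" --pt "11.67 -7.48 0 0.356 6" --pt "11.67 -7.48 0 0.356 6" --pt "11.67 -7.48 0 0.356 6"

```text
clock: 19.95
position: [0.61, 0.3489, 0.2112]
ee_rot: [-0.649, 3.065, 0.028]
force: [-1.1, 0.6, -0.2]
width: 0.653
```

```bash
python3 - <<'E'
from h import *
s=arm.observe();print(s["position"],s["ee_rot"],s["force"],s["width"]*91.8,s["joints"])
_,W=cloud("side","pics/s11.png")
a=cv2.imread("pics/s11.png")[110:310,280:500];cv2.imwrite("pics/s11c.png",cv2.resize(a,None,fx=2.7,fy=2.7))
E
```

```text
[0.60997082 0.34893128 0.21117885] [-0.64871174  3.06479691  0.02807641] [-1.13117092  0.56554363 -0.18107782] 59.98292325741788 [-0.49193991  0.62774725 -0.1609605   1.45370438  0.09368896  1.05291813
  1.32022672]
```

View pics/s11c.png

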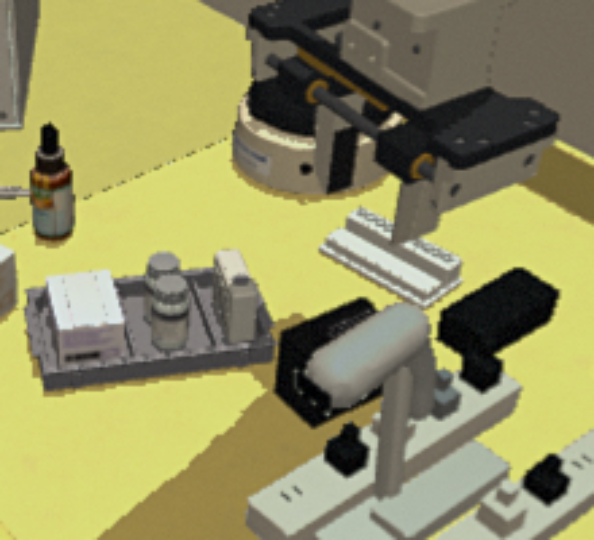

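Request:
carry_out --pt "0.15 -0.08 -2 0 6" --pt "0.15 -0.08 -4 0 6" --pt "0.15 -0.08 -5.5 0 6" --pt "0.15 -0.08 -6.8 0 6" --pt "0.15 -0.08 -7.6 0 6" --pt "0.15 -0.08 -8.0 0 6" --pt "0.15 -0.08 -8.1 0 6" --pt "0.15 -0.08 -8.1 0 6"

```text
clock: 20.8
position: [0.6118, 0.3484, 0.1309]
ee_rot: [-0.649, 3.064, 0.028]
force: [0.1, 1.3, 0.1]
width: 0.654
```

Request:
carry_out --pt "0 0 -0.1 0 5" --pt "0 0 -0.1 0 4" --pt "0 0 -0.1 0 3" --pt "0 0 -0.1 0 2.2" --pt "0 0 -0.1 0 1.7" --pt "0 0 -0.1 0 1.3" --pt "0 0 -0.1 0 0.9" --pt "0 0 -0.1 0 0.9" --pt "0 0 -0.1 0 0.9" --pt "0 0 -0.1 0 0.9" --pt "0 0 -0.1 0 0.9" --pt "0 0 -0.1 0 0.9" --squeeze 25

```text
clock: 22.0
position: [0.6118, 0.3485, 0.1299]
ee_rot: [-0.649, 3.063, 0.029]
force: [0.4, -0.2, 0.3]
width: 0.138
```

Request:
carry_out --pt "0 0 1 0 0.9" --pt "0 0 3 0 0.9" --pt "0 0 6 0 0.9" --pt "0 0 10 0 0.9" --pt "-0.5 2.5 11.5 0 0.9" --pt "-2 6 11.5 0.1 0.9" --pt "-5 8 11.5 0.22 0.9" --pt "-8 8.6 11.5 0.35 0.9" --pt "-10.5 8.6 11.5 0.48 0.9" --pt "-11.8 8.65 11.5 0.61 0.9" --pt "-11.8 8.65 11.5 0.74 0.9" --pt "-11.8 8.65 11.5 0.87 0.9" --pt "-11.8 8.65 11.5 1.0 0.9" --pt "-11.8 8.65 11.5 1.12 0.9" --pt "-11.8 8.65 11.5 1.215 0.9" --pt "-11.8 8.65 11.5 1.215 0.9" --pt "-11.8 8.65 11.5 1.215 0.9" --pt "-11.8 8.65 11.5 1.215 0.9"

```text
clock: 23.8
position: [0.4938, 0.435, 0.2452]
ee_rot: [2.285, -2.153, -0.032]
force: [0.8, 0.6, -0.1]
width: 0.141
```

```bash
python3 - <<'E'
from h import *
from scipy.spatial.transform import Rotation as R
s=arm.observe();print(s["position"],s["ee_rot"],s["force"],s["width"]*91.8,s["joints"]);M=R.from_rotvec(s["ee_rot"]).as_matrix();print(M[:,2],np.degrees(np.arctan2(M[1,1],M[0,1])))
z0=s["position"][2]-.130
for n in("side","top"):
    p,W=cloud(n,f"pics/{n}12.png");P=W.reshape(-1,3)
    for a,b in((.0,.02),(.02,.055),(.0,.055),(.05,.062)):
        Q=P[(abs(P[:,0]-.494)<.06)&(abs(P[:,1]-.42)<.06)&(P[:,2]>z0+a)&(P[:,2]<z0+b)]*1000
        if len(Q)>10: print(n,a,len(Q),Q.min(0).round(1),Q.max(0).round(1),cv2.minAreaRect(Q[:,:2].astype(np.float32)))
a=cv2.imread("pics/side12.png")[100:280,250:450];cv2.imwrite("pics/s12c.png",cv2.resize(a,None,fx=3,fy=3))
E
```

```text
[0.49379738 0.43496655 0.24524965] [ 2.28502701 -2.1529578  -0.03210037] [ 0.80841506  0.60744884 -0.11679987] 12.951530180818782 [-0.49110188  0.57798756 -0.4781205   1.50876848  0.25985893  1.12154114
  2.18548704]
[-0.01619178  0.01263161 -0.99978911] -176.5849021472495
side 0.0 272 [470.1 383.2 115.4] [518.2 455.5 135.2] ((479.7027587890625, 410.41851806640625), (38.77532196044922, 83.51226043701172), 36.586509704589844)
side 0.02 551 [469.9 383.9 135.3] [518.8 455.9 170.2] ((479.87554931640625, 410.97552490234375), (38.3434944152832, 83.40704345703125), 36.52350616455078)
side 0.0 823 [469.9 383.2 115.4] [518.8 455.9 170.2] ((479.7215270996094, 410.6246337890625), (39.00881576538086, 83.78760528564453), 36.52350616455078)
side 0.05 460 [469.9 384.  165.3] [517.6 454.6 177. ] ((494.0594787597656, 420.27178955078125), (44.14519500732422, 71.63722229003906), 3.921705722808838)
```

View pics/s12c.png

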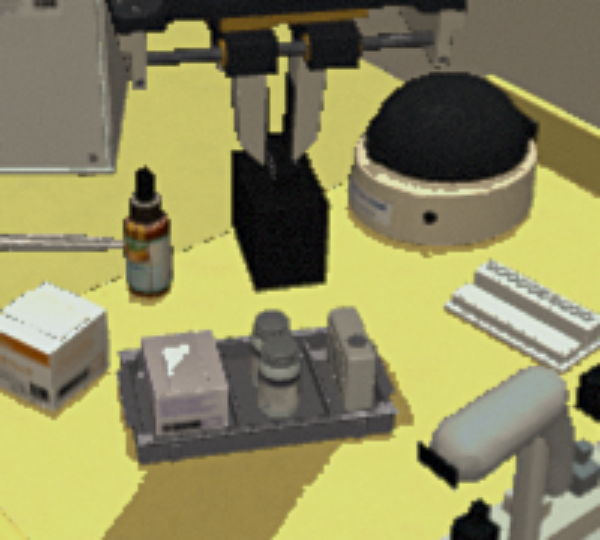

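Request:
carry_out --pt "0.08 0.05 -1.5 0 0.9" --pt "0.08 0.05 -3 0 0.9" --pt "0.08 0.05 -4.2 0 0.9" --pt "0.08 0.05 -5.2 0 0.9" --pt "0.08 0.05 -6 0 0.9" --pt "0.08 0.05 -6.6 0 0.9" --pt "0.08 0.05 -7.1 0 0.9"

```text
clock: 24.6
position: [0.4945, 0.4356, 0.1736]
ee_rot: [2.286, -2.152, -0.032]
force: [0.7, 0.1, -1.1]
width: 0.138
```

No contact so far. The hood's lower edge is below the vial tops.

Request:
carry_out --pt "0 0 -0.8 0 0.9" --pt "0 0 -1.6 0 0.9" --pt "0 0 -2.3 0 0.9" --pt "0 0 -2.9 0 0.9" --pt "0 0 -3.4 0 0.9" --pt "0 0 -3.7 0 0.9" --pt "0 0 -3.75 0 0.9" --pt "0 0 -3.75 0 0.9"

```text
clock: 25.4
position: [0.4946, 0.4356, 0.1362]
ee_rot: [2.286, -2.152, -0.032]
force: [-0.7, 0.2, -0.3]
width: 0.139
```

Request:
carry_out --pt "0 0 -0.1 0 0.9" --pt "0 0 -0.1 0 0.9" --pt "0 0 -0.1 0 0.9" --pt "0 0 -0.1 0 1.5" --pt "0 0 -0.1 0 2.2" --pt "0 0 -0.1 0 3" --pt "0 0 -0.1 0 4" --pt "0 0 -0.1 0 4" --pt "0 0 2 0 4" --pt "0 0 5 0 4" --pt "0 0 9 0 4" --pt "0 0 13 0 4" --pt "-3 0 16 0 4" --pt "-6 3 18 0 4" --pt "-9 6 18 0 4" --pt "-11 9 18 0 4" --pt "-12 12 18 0 4" --pt "-12 12 18 0 4" --pt "-12 12 18 0 4"

```text
clock: 27.3
position: [0.374, 0.556, 0.3159]
ee_rot: [2.287, -2.15, -0.032]
force: [0.9, -0.3, 0.6]
width: 0.434
```

```bash
python3 - <<'E'
from h import *
s=arm.observe();print(s["position"],s["force"],s["clock"])
p,W=cloud("side","pics/side13.png");P=W.reshape(-1,3)
f=lambda x,y,r,a,b:P[(abs(P[:,0]-x)<r)&(abs(P[:,1]-y)<r)&(P[:,2]>a)&(P[:,2]<b)]*1000
Q=f(.494,.42,.05,.058,.068);print("roof",cv2.minAreaRect(Q[:,:2].astype(np.float32)),np.median(Q[:,2]))
Q=f(.494,.42,.05,.072,.09);print("fin",cv2.minAreaRect(Q[:,:2].astype(np.float32)),np.percentile(Q[:,2],[50,95]))
Q=f(.348,.465,.05,.049,.057);print("swab",cv2.minAreaRect(Q[:,:2].astype(np.float32)))
a=cv2.imread("pics/side13.png")[130:280,230:430];cv2.imwrite("pics/s13c.png",cv2.resize(a,None,fx=3,fy=3))
E
```

```text
[0.37403753 0.55600992 0.31586812] [ 0.9059182  -0.2938853   0.57063748] 27.3
roof ((495.0200500488281, 422.2201232910156), (44.2345085144043, 74.37300872802734), 4.326106548309326) 62.31302842727855
fin ((495.2553405761719, 421.010009765625), (13.493815422058105, 45.98805618286133), 2.831496238708496) [78.63454668 80.76254098]
swab ((348.54278564453125, 464.3594665527344), (62.09797286987305, 59.651084899902344), 46.23347091674805)
```

View pics/s13c.png

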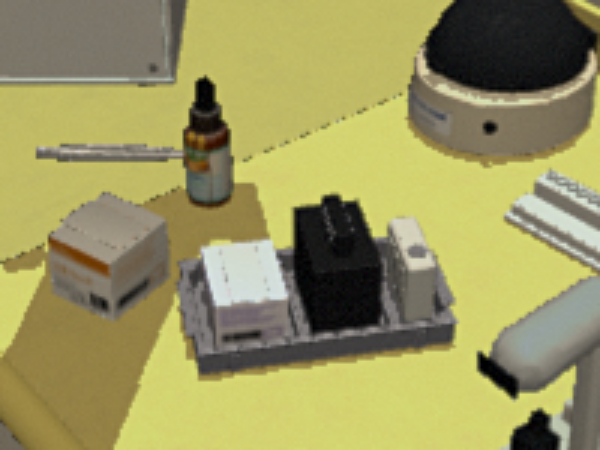

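Hood roof is at 62 mm and fin top at 79 mm, which is what a hood standing on the 5 mm floor should give. All four items are in their bays and the bystanders haven't moved, so I'm handing in.

```bash
python3 -c "
from cell import arm
print(arm.sign_off())"
```

```text
the job is handed in; nothing more can be done
None
```

The carrier is made up as asked and handed in at about 27 s of the 96 s allowed. I placed things in the order given: cold pack, strip carton, both vials in one grasp, then the hood.

**Last checks (side camera):**
- **Hood:** its roof is at 62 mm and its fin top at about 79 mm, as they should be with the hood on the 5 mm floor. It sits about 1–2 mm off the bay centre. It went down over the vials without contact forces.
- **Vials:** they stood upright at the right height, about 1 mm off the bay centre, when I let go of them. I couldn't see them again once the hood was on.
- **Cold pack:** it stands in the narrow bay about 2.5 mm off centre, with a 6 mm gap to each side in the nominal position.
- **Carton:** the picture shows it flat in the wide bay. My position measurement of it was spoiled by neighbouring points, so I relied on the picture and its top height of 42 mm.
- **Other things on the bench:** the swab carton measured where it was at the start. The dropper and lamp look unmoved in the pictures, but I didn't measure them again.

**Disagreements and departures:**
- **Cameras:** the two cameras differ by about 2 mm in y, so I used values in between.
- **Tool tilt:** the tool had tilted by about 1° by the end, and I allowed for this when placing the hood.
- **Lamp clearance:** to clear the lamp, I gripped the cold pack 12 mm off centre, which slid it slightly on the bench. I also gripped the hood's fin about 13 mm off centre.

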